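# Draw the plug gauge to its groove and hold it

### The arm

A 6-joint arm with a two-finger parallel gripper is mounted at the origin on a cart in front of the work surface, level with it; the furniture and walls round the work are solid. World frame = base frame: x ahead of the robot, y to its left, z up, the work surface at z = 0. Lengths are in m, angles in rad, forces in N, time in s.
With the tool pointing down it reaches from about 0.35 to 0.975 m from the base axis. Payload 4.9 kg.
Tool frame: the origin (TCP) lies midway between the tips of the shut fingers; the grasp point (between the pads) lies 19 mm behind it; z points along the fingers, y is the line along which they close (so a half turn about z gives the same grasp; the last joint's range is limited). The gripper opens to 85 mm and grips with 20 to 120 N. Pads are 22 mm wide; open, the fingers measure 114 mm over their backs; the gripper's body (76 mm by 85 mm) begins 54 mm behind the grasp point. The pads swing forward as they close: fully open they stand 13 mm farther back than shut.
Start: joints at [-1.268, 0.053, 1.613, -0, 1.476, -0.119], TCP at [0.256, -0.57, 0.231] pointing down, gripper open.
Joint ranges: [-3.01, 3.01], [-1.01, 2.22], [0.06, 2.58], [-1.02, 4.17], [0.09, 2.62], [-3.14, 3.14]. Speed limits (rad/s): [2.57, 2.57, 3.14, 3.14, 3.14, 3.14].

### API

Orientations are given as a rotation vector (axis times angle).
In Python, from rig import robot gives the robot as it stands. The module is installed in compiled form; this text tells all that it offers.
- The arm moves only by the shell command python3 -m crank 'ROWS' [OPENING] [FORCE]. ROWS is text: rows parted by semicolons, each of 4 numbers parted by spaces: the shift along the tool's x, y, z normalised to -1 to 1, where 1 is 40 mm, then the turn about the tool's z normalised to -1 to 1, where 1 is 5 degrees. In form: x y z twist; .... A call has 1 to 8 rows; each row shifts and turns the commanded pose from where the row before left it, along the tool's axes as they then stand; what a row does not reach is not made up. A row lasts 1/12 s, in which the tool goes at most 41.7 mm and 7.16 degrees, less where a joint would pass 70% of its speed; a pose out of reach is approached as far as the arm can. A call with a number of a shift or a turn outside -1 to 1 is refused whole. A call with a gripper value outside its range is refused whole. OPENING is the closure in counts, from 0 (fully open) to 255 (shut), set as the call begins (- or left out, the last holds). The fingers move at their own pace and stop on an object; FORCE is the grip in N (left out, the last holds). Time passes only in rows, so rows that do not move let the fingers close. It gives the time, the measured TCP pose, the force, the opening and the grip force at its end, in the units of the state.
- robot.get_obs(): the state, without advancing time (a new reading comes with each control period).
- robot.camera(name): name is "side" or "top"; returns a dict with "img" (480x640x3 uint8, red, green, blue), "intrinsics" (3x3 intrinsics, pixels), "view" (4x4, takes a point from world to camera coordinates). Camera axes: x right, y down, z forward; pixel columns grow to the right and rows downward; lengths in m; the calibration is good to about 2 mm. A picture is of the moment at which its call begins. There is no depth.
- robot.hand_in(): hands the job in; it is judged then, once.
The state is a dict: "time": time; "qpos": joint angles; "joint_velocities": joint speeds; "effort": joint torques, N m; "position": TCP position; "tcp_rot": TCP orientation; "contact_force": force on the tool from outside, world axes, zero at the start; "wrist_torque": the same for the moment, N m; "opening": finger opening in m; "finger_force": force on a finger pad.
Only numpy, scipy, OpenCV 4.12 (cv2) and the standard library are available. Lean on these libraries where they do the work, as an engineer would, in place of code of your own. Each camera call takes 0.05 s, during which the arm holds its last target. There are 200 camera calls.

### The job

A plug gauge is parked upright in the bored inspection block on the bench, trapped by a hinged keeper gate. First fold the keeper gate down towards its hinged side until it lies flat, leaving the gauge seated; then take the gauge by its grip and draw it straight up until the groove round its shaft stands level with the mouth of the bore (30 mm up from seated), with the lower end still inside the bore. Finish while holding it still there, in the gripper; do not pull it right out, and leave the other things on the bench where they are.

Things in the scene. Friction and masses are not known exactly. Their poses are not given: they have to be found in the camera images.
- bore_mouth (a point): Centre of the bore's mouth, on the top face (70 mm above the bench) of a plain aluminium block 50 x 50 mm, 58 mm tall, on a dark steel foot plate 120 x 80 x 12 mm, fixed to the bench. Its z axis points up, along the vertical bore (17.5 mm wide, 52 mm deep); its -x axis points horizontally towards the gate and the way the gate folds; its y axis is parallel to the gate's hinge. The block's place and yaw vary.
- gate (a joint): Angle of the keeper gate about its hinge: 0 upright and shut, growing as it folds down and away from the block, 1.57 (end stop) lying flat. The hinge is damped and slightly stiff: let go beyond about 0.35 rad the gate sinks to flat by itself in about 2 s (slower from 0.2 rad); near upright it stays put or settles shut. It starts at 0 to 0.1 rad. It stays flat once down.
- gate_hinge (a point): Middle of the gate's hinge line, 20 mm above the bench and 45 mm to the -x side of the bore's axis. The gate is a plain aluminium plate, 4 mm thick, 60 mm wide (along y) up to 76 mm above the hinge, 24 mm wide above that, bent over at 100 mm above the hinge into a tongue 24 mm wide that reaches 60 mm back over the top of the gauge (about 7 mm above it) when shut.
- gate_handle (a point): Centre of the gate's handle: a black crossbar 16 mm in diameter and 40 mm long (along y), on a short stem, 128 mm from the hinge line, in the plane of the plate; 26 mm above the tongue's top face when shut (148 mm above the bench). It can be pinched from above across its two ends, 40 mm apart, and swings on an arc about the hinge.
- gauge_grip (a point): Centre of the gauge's grip, half-way up: a ribbed upright dark steel cylinder 22 mm in diameter and 36 mm tall, 23 mm above the shoulder's underside (93 mm above the bench when seated). The gauge is loose and weighs about 0.2 kg; its z axis is its own long axis.
- gauge_shoulder (a point): Centre of the underside of the gauge's shoulder, a flange 30 mm in diameter and 5 mm thick under the grip; it rests on the bore's mouth when seated. Below it the steel shaft, 16 mm in diameter, goes 50 mm down into the bore; a dark groove 3 mm wide runs round the shaft 30 mm below the shoulder, and is hidden in the bore when seated. If let go the gauge drops back down.
- staple_box: Bystander: small white and blue carton 56 x 85 x 41 mm, loose on the bench; origin at the centre of its underside.
- black_tape: Bystander: roll of black tape 62 mm across, 19 mm tall, loose; origin at the centre of its underside.
- tape_measure: Bystander: yellow tape measure 36 x 84 x 70 mm, standing loose; origin at the centre of its underside.

How it is judged:
On the way, in this order (a step that is already met when the one before it is completed fails the run):
1. the keeper gate lies flat while the gauge is still seated (value of joint gate above 1.4 rad and z of gauge_shoulder in the frame of bore_mouth below 0.006 m), for 0.2 s.
2. the gripper has drawn the gauge most of the way to its groove (z of gauge_shoulder in the frame of bore_mouth above 0.02 m and contact force between the fingers and gauge above 0.5 N), for 0.1 s.
At the end, for the whole second after the job is handed in: The gate lies flat (over 1.4 rad); the gauge's shoulder stands 25 to 35 mm above the bore's mouth, within 4 mm of the bore's axis and 0.1 rad of its direction; the fingers hold the gauge (over 1 N) and it is not wedged in the bore (under 25 N on the block), and it is still (under 0.02 m/s) (value of joint gate above 1.4 rad and z of gauge_shoulder in the frame of bore_mouth between 0.025 and 0.035 m and horizontal distance between gauge_shoulder and bore_mouth below 0.004 m and angle between the z axis of gauge_shoulder and the z axis of bore_mouth, either way round below 0.1 rad and contact force between the fingers and gauge above 1 N and contact force between gauge and block below 25 N and linear speed of gauge below 0.02 m/s); the arm keeps its last pose, push and grip.
It fails at once if the gauge is drawn while the gate is not yet down (value of joint gate below 1.2 rad and z of gauge_shoulder in the frame of bore_mouth above 0.012 m).
It fails at once if the gauge is pulled out of the bore (z of gauge_shoulder in the frame of bore_mouth above 0.049 m).
It fails at once if a bystander is displaced (distance of any of staple_box, black_tape, tape_measure from where it was at the start of the episode above 0.03 m).
It also fails if it takes over 48 s, if anything falls off the work surface, if the arm or the gripper's body presses on something with over 40 N, if the wrist force passes 120 N, or if a joint passes its speed limit or range.

## Working session

There is one attempt and no reset: what is moved stays moved. The work goes in short steps, Python scripts to look and compute and a shell command to move; the robot and the scene stay as the last step left them, time stands still between calls to the robot, and variables do not carry over. Pictures are saved under pics/ and viewed, at most 10 in all, crops included, and the job is handed in when it is done.

```bash
mkdir -p pics; python3 - <<'E'
from rig import robot
import cv2,numpy as np
for n in("side","top"):
    c=robot.camera(n);cv2.imwrite(f"pics/{n}0.png",c["img"][:,:,::-1]);np.savez(f"{n}0.npz",**c)
    print(n,c["intrinsics"].round(1).tolist(),c["view"].round(3).tolist())
o=robot.get_obs();print(o)
E
```

```text
side [[616.9, 0.0, 320.2], [0.0, 616.9, 247.4], [0.0, 0.0, 1.0]] [[-0.99, 0.143, -0.014, 0.597], [0.081, 0.48, -0.874, 0.019], [-0.119, -0.866, -0.486, 1.305], [0.0, 0.0, 0.0, 1.0]]
top [[528.2, 0.0, 317.7], [0.0, 528.2, 239.8], [0.0, 0.0, 1.0]] [[-0.026, -1.0, 0.013, 0.043], [-0.98, 0.023, -0.196, 0.638], [0.196, -0.018, -0.981, 0.931], [0.0, 0.0, 0.0, 1.0]]
{'time': 0.1, 'qpos': array([-1.26801220e+00,  5.33076397e-02,  1.61417813e+00, -4.01856916e-05,
        1.47605384e+00, -1.18995664e-01]), 'joint_velocities': array([-5.17077993e-04,  4.48087978e-05, -1.93419850e-03,  3.45159008e-04,
        7.76986318e-04, -5.48148597e-04]), 'effort': array([ 1.07827407e-04, -3.94903851e+01, -3.71362782e+01, -1.03080063e-04,
        3.93295442e-03,  1.71600163e-05]), 'position': array([ 0.25568126, -0.56966319,  0.23016277]), 'tcp_rot': array([-3.07009725e+00, -6.57230920e-01,  3.43000566e-04]), 'contact_force': array([ 0.06718854, -0.01011193, -0.4501133 ]), 'wrist_torque': array([ 0.04890939,  0.06586699, -0.05645917]), 'finger_force': 0.0, 'opening': 0.08505702478881341}
```

View pics/side0.png

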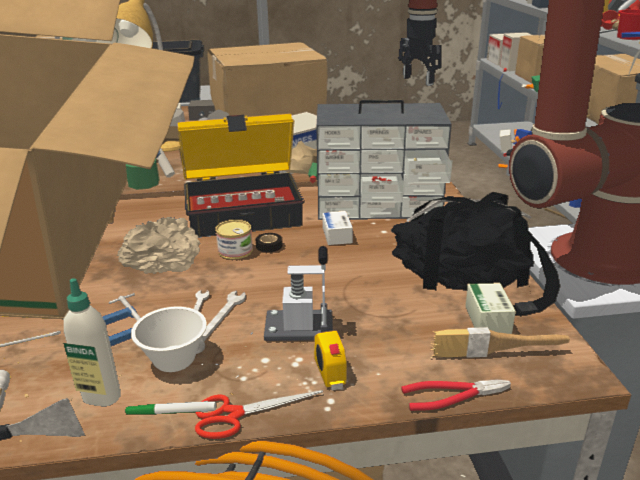

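View pics/top0.png

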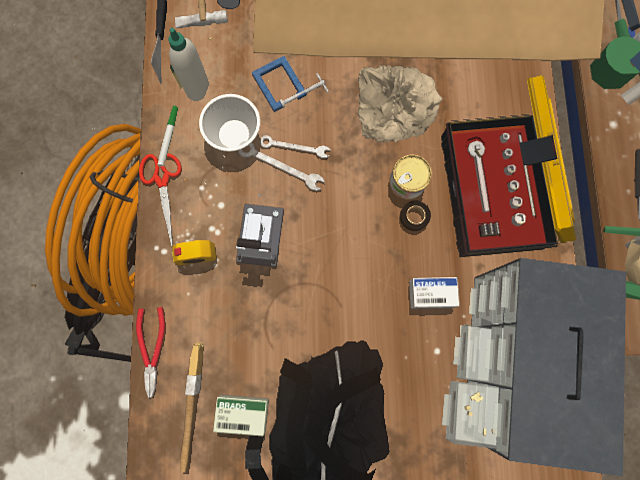

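The side view shows the block at about (298,308), the gauge at (297,285) and the black handle at (323,256). The top view shows the foot plate at about (260,236) and the handle at about (253,280). The gate folds roughly towards the robot. I'll enlarge both.

```bash
python3 - <<'E'
import cv2,numpy as np
a=np.load("side0.npz")["img"][235:355,250:350,::-1];b=np.load("top0.npz")["img"][190:310,210:310,::-1]
cv2.imwrite("pics/crop0.png",np.hstack([cv2.resize(i,None,fx=4,fy=4,interpolation=cv2.INTER_CUBIC) for i in(a,b)]))
E
```

```text
(no output)
```

View pics/crop0.png

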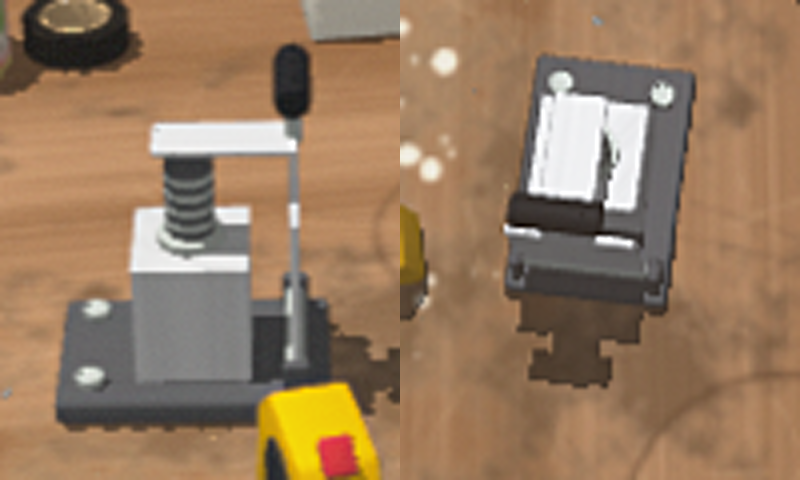

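The crop shows the handle at side px (323,255) and top px (249,243), the foot-plate corners and the block's top-face corners. I'll triangulate from these.

```bash
cat > h.py <<'E'
import numpy as np
C={n:np.load(f"{n}0.npz") for n in("side","top")}
def ray(n,p):
    K,V=C[n]["intrinsics"],C[n]["view"];R=V[:3,:3]
    return -R.T@V[:3,3],R.T@np.linalg.inv(K)@[p[0],p[1],1]
def plane(n,p,z):
    o,d=ray(n,p);return o+d*(z-o[2])/d[2]
def tri(ps,pt):
    (a,d),(b,e)=ray("side",ps),ray("top",pt)
    s=np.linalg.lstsq(np.c_[d,-e],b-a,rcond=None)[0];P,Q=a+d*s[0],b+e*s[1]
    return (P+Q)/2,np.linalg.norm(P-Q)
S=lambda x,y:(250+x/4-.4,235+y/4-.4)
T=lambda x,y:(210+(x-400)/4-.4,190+y/4-.4)
E
python3 - <<'E'
from h import *
np.set_printoptions(precision=4,suppress=True)
print("handle",tri(S(292,80),T(556,213)))
print("tongue/far L corner",tri(S(152,125),T(0+556,95)))
print("block corner +x right(top view)",tri(S(134,208),T(647,105)))
f=[plane("top",T(*p),.012) for p in((540,57),(694,72),(665,310),(506,295))]
print("foot",np.array(f),np.mean(f,0),[np.linalg.norm(f[i]-f[i-1]) for i in range(4)])
d=f[0]-f[3]+f[1]-f[2];print("yaw",np.arctan2(d[1],d[0]))
b=[plane("side",S(*p),.07) for p in((134,208),(250,208),(250,270),(132,270))]
print("block side",np.array(b),np.mean(b,0),[np.linalg.norm(b[i]-b[i-1]) for i in range(4)])
for p in((647,105),(635,212)):print("block top",plane("top",T(*p),.07))
h=[plane("top",T(*p),.148) for p in((508,207),(605,218))];print("handle ends",h,np.linalg.norm(h[0]-h[1]))
print("grip side at .093",plane("side",S(189,193),.093),"shoulder c",plane("side",S(186,236),.072))
E
```

```text
handle (array([0.6191, 0.1473, 0.1467]), np.float64(0.0014412378569130923))
tongue/far L corner (array([0.677 , 0.1487, 0.1309]), np.float64(0.0020529919845921414))
block corner +x right(top view) (array([0.6855, 0.1134, 0.0685]), np.float64(0.0010242361990003231))
foot [[0.7261 0.1706 0.012 ]
 [0.7166 0.0936 0.012 ]
 [0.5967 0.1094 0.012 ]
 [0.606  0.1871 0.012 ]] [0.6613 0.1402 0.012 ] [np.float64(0.12126481980367652), np.float64(0.07754014439706085), np.float64(0.12096326820165207), np.float64(0.07823149148124056)]
yaw -0.13376322871584373
block side [[0.6852 0.1159 0.07  ]
 [0.6346 0.1244 0.07  ]
 [0.641  0.1724 0.07  ]
 [0.6905 0.1643 0.07  ]] [0.6628 0.1442 0.07  ] [np.float64(0.04861469873642034), np.float64(0.05126118484171949), np.float64(0.04850714197531371), np.float64(0.050111333730773325)]
block top [0.6857 0.1132 0.07  ]
block top [0.6345 0.1192 0.07  ]
handle ends [array([0.6226, 0.1675, 0.148 ]), array([0.6169, 0.1261, 0.148 ])] 0.041848184444716385
grip side at .093 [0.6631 0.1438 0.093 ] shoulder c [0.6652 0.145  0.072 ]
```

```bash
python3 - <<'E'
from h import *
np.set_printoptions(precision=3,suppress=True)
print("cabinet handle",tri((382,104),(575,363)))
print("cab corner near-left side",tri((317,122),(518,260)),tri((450,122),(505,460)))
print("bag top",tri((440,205),(335,360)))
print("tape m. top",tri((330,337),(205,243)),plane("top",(193,255),.07))
from scipy.spatial.transform import Rotation as R
print(R.from_rotvec([-3.07009725e+00, -6.57230920e-01,0]).as_matrix())
E
```

```text
cabinet handle (array([ 0.408, -0.339,  0.254]), np.float64(0.0032125478914411844))
cab corner near-left side (array([ 0.566, -0.277,  0.239]), np.float64(0.0019234630440732425)) (array([ 0.277, -0.23 ,  0.237]), np.float64(0.0019347544701501362))
bag top (array([0.398, 0.014, 0.16 ]), np.float64(0.04741139229780127))
tape m. top (array([0.631, 0.243, 0.05 ]), np.float64(0.01897902950866683)) [0.614 0.259 0.07 ]
[[ 0.912  0.409 -0.   ]
 [ 0.409 -0.912  0.002]
 [ 0.    -0.002 -1.   ]]
```

The cabinet (about 0.25 m tall) stands in the way, so I'll lift and turn first. I'll shut the fingers, because the gate will be pushed.

```bash
python3 -m crank '0 0 -0.6 0.8;0 0 -0.6 0.8;0 0 -0.6 0.8;0 0 -0.6 0.8;0 0 -0.6 0.8;0 0 -0.6 0.8;0 0 -0.6 0.8;0 0 -0.4 0.8' 255
cat > go.py <<'E'
import sys,numpy as np
from rig import robot
from scipy.spatial.transform import Rotation as R
o=robot.get_obs();M=R.from_rotvec(o["tcp_rot"]).as_matrix()
t=np.array(list(map(float,sys.argv[1:4])))
print("pos",o["position"].round(4),"toolx yaw",np.arctan2(M[1,0],M[0,0]).round(4),"tilt",np.arccos(-M[2,2]).round(4),"units",(M.T@(t-o["position"])/.04).round(2),"twist units",(np.degrees(np.arctan2(M[1,0],M[0,0])+.135)/5).round(2),o["contact_force"].round(1),o["opening"].round(4),o["finger_force"],o["time"])
E
python3 go.py .645 .144 .35
```

```text
time: 0.77
position: [0.2559, -0.5704, 0.4178]
tcp_rot: [3.132, -0.22, 0.001]
contact_force: [-0.3, -0.8, 1.0]
opening: -0.0002
finger_force: 0.0Traceback (most recent call last):
  File "go.py", line 6, in <module>
    print("pos",o["position"].round(4),"toolx yaw",np.arctan2(M[1,0],M[0,0]).round(4),"tilt",np.arccos(-M[2,2]).round(4),"units",(M.T@(t-o["position"])/.04).round(2),"twist units",(np.degrees(np.arctan2(M[1,0],M[0,0])+.135)/5).round(2),o["contact_force"].round(1),o["opening"].round(4),o["finger_force"],o["time"])
                                                                                                                                                                                                                                                                        ^^^^^^^^^^^^^^^^^^
AttributeError: 'float' object has no attribute 'round'
```

```bash
sed -i 's/o\["opening"\].round(4)/o["opening"]/' go.py
python3 -m crank '0.3 -0.8 0 0;0.3 -0.8 0 0;0.3 -0.8 0 0;0.3 -0.8 0 0;0.3 -0.8 0 0;0.3 -0.8 0 0;0.3 -0.8 0 0;0.3 -0.8 0 0'
python3 go.py .645 .144 .35
```

```text
time: 1.43
position: [0.3862, -0.328, 0.4147]
tcp_rot: [-3.134, 0.215, 0.001]
contact_force: [0.0, -0.5, -0.3]
opening: -0.0001
finger_force: 0.0
pos [ 0.3862 -0.328   0.4147] toolx yaw -0.1371 tilt 0.0007 units [  4.8  -12.57   1.62] twist units -0.02 [ 0.  -0.5 -0.3] -9.574775601189617e-05 0.0 1.4333
```

```bash

python3 -m crank '0.3 -0.8 0 0;0.3 -0.8 0 0;0.3 -0.8 0 0;0.3 -0.8 0 0;0.3 -0.8 0 0;0.3 -0.8 0 0;0.3 -0.8 0 0;0.3 -0.8 0 0'
python3 -m crank '0.3 -0.8 0.1 0;0.3 -0.8 0.1 0;0.3 -0.8 0.1 0;0.3 -0.8 0.1 0;0.3 -0.8 0.1 0;0.3 -0.8 0.1 0;0.3 -0.8 0.1 0;0 0 0 0' >/dev/null
python3 go.py .646 .143 .2
```

```text
time: 2.1
position: [0.5162, -0.0874, 0.4148]
tcp_rot: [-3.134, 0.215, 0.001]
contact_force: [1.2, -0.7, 0.3]
opening: -0.0001
finger_force: 0.0
pos [0.6304 0.126  0.3838] toolx yaw -0.1316 tilt 0.0046 units [ 0.35 -0.47  4.59] twist units 0.04 [-0.2 -0.5 -1.2] 2.852955561868036e-05 0.0 2.7667
```

```bash

python3 -m crank '0.1 -0.1 0.8 0;0.1 -0.1 0.8 0;0.1 -0.1 0.8 0;0.1 -0.1 0.8 0;0 -0.05 0.7 0;0 0 0.6 0;0 0 0 0'
python3 go.py .647 .1433 .142
python3 - <<'E'
from rig import robot
import cv2,numpy as np
a=robot.camera("side")["img"][195:345,230:390,::-1];b=robot.camera("top")["img"][170:320,190:350,::-1]
cv2.imwrite("pics/c1.png",np.hstack([cv2.resize(i,(400,375),interpolation=cv2.INTER_CUBIC) for i in(a,b)]))
E
```

```text
time: 3.35
position: [0.644, 0.1363, 0.1993]
tcp_rot: [3.132, -0.215, -0.02]
contact_force: [-0.8, -0.6, -1.1]
opening: 0.0002
finger_force: 0.0
pos [0.644  0.1363 0.1993] toolx yaw -0.1369 tilt 0.0128 units [ 0.07 -0.19  1.43] twist units -0.02 [-0.8 -0.6 -1.1] 0.000182129152015904 0.0 3.35
```

View pics/c1.png

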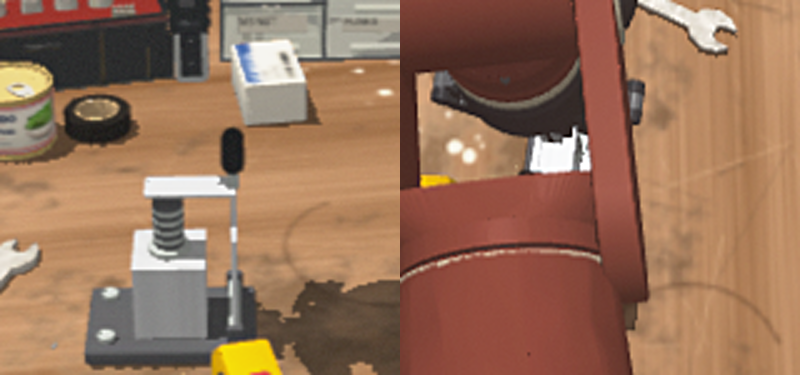

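The side crop shows the gate still upright, with the handle at (323,255). The shut fingertips are at (306,225), directly above the tongue and behind the handle, as the projection predicted. I'll lower to z of about 0.142.

```bash

python3 -m crank '0.03 -0.05 0.4 0;0.02 -0.05 0.4 0;0 -0.05 0.35 0;0 0 0.27 0;0 0 0 0;0 0 0 0'
python3 go.py .647 .1433 .142
```

```text
time: 3.95
position: [0.6507, 0.1425, 0.1506]
tcp_rot: [3.134, -0.215, -0.0]
contact_force: [0.1, 0.4, 0.7]
opening: -0.0001
finger_force: 0.0
pos [0.6507 0.1425 0.1506] toolx yaw -0.1368 tilt 0.0003 units [-0.09 -0.01  0.22] twist units -0.02 [0.1 0.4 0.7] -8.832026880067082e-05 0.0 3.95
```

```bash

python3 -m crank '0 0 0.2 0;0 0 0 0;-0.15 0 0 0;-0.15 0 0 0;-0.15 0 0 0;-0.15 0 0 0;-0.15 0 0 0;-0.15 0 0 0'
python3 go.py .647 .1433 .142
python3 -m crank '-0.15 0 0.02 0;-0.15 0 0.03 0;-0.15 0 0.03 0;-0.15 0 0.03 0;-0.15 0 0.03 0;-0.15 0 0.03 0;-0.15 0 0.03 0;0 0 0 0'
python3 go.py .647 .1433 .142
python3 - <<'E'
from rig import robot
import cv2,numpy as np
a=robot.camera("side")["img"][195:345,230:390,::-1]
cv2.imwrite("pics/c2.png",cv2.resize(a,(400,375),interpolation=cv2.INTER_CUBIC))
E
```

```text
time: 4.62
position: [0.6143, 0.1477, 0.1426]
tcp_rot: [-3.134, 0.214, -0.0]
contact_force: [0.9, -0.3, -0.4]
opening: 0.0003
finger_force: 0.3
pos [0.6143 0.1477 0.1426] toolx yaw -0.1366 tilt 0.0003 units [ 0.82 -0.    0.02] twist units -0.02 [ 0.9 -0.3 -0.4] 0.000288573853595024 0.3011741302907467 4.6167
time: 5.28
position: [0.572, 0.1535, 0.1339]
tcp_rot: [3.134, -0.214, -0.002]
contact_force: [0.3, 0.3, -0.4]
opening: 0.0003
finger_force: 0.0
pos [0.572  0.1535 0.1339] toolx yaw -0.1363 tilt 0.0016 units [ 1.89 -0.   -0.21] twist units -0.02 [ 0.3  0.3 -0.4] 0.0002981047066402613 0.0 5.2833
```

View pics/c2.png

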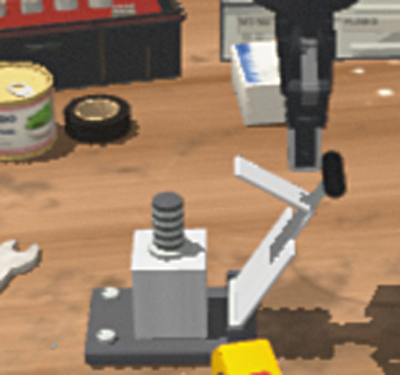

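The gate leans about 0.5 rad, with its tongue tip at crop (237,160), and the gauge is still seated. I'll lift clear and let the gate sink while I open the fingers above the gauge.

```bash

python3 -m crank '0 0 -0.9 0;0 0 -0.9 0;0 0 -0.9 0;0.4 0 -0.5 0;0.5 0 0 0;0.5 0 0 0;0.5 0 0 0;0.3 0 0 0' 0 >/dev/null
python3 -m crank '0 0 0 0;0 0 0 0;0 0 0 0;0 0 0 0;0 0 0 0;0 0 0 0;0 0 0 0;0 0 0 0' >/dev/null
python3 -m crank '0 0 0 0;0 0 0 0;0 0 0 0;0 0 0 0;0 0 0 0;0 0 0 0;0 0 0 0;0 0 0 0' >/dev/null
python3 go.py .663 .142 .2
python3 - <<'E'
from rig import robot
import cv2,numpy as np
c=robot.camera("side");np.savez("side1.npz",**c)
a=c["img"][195:345,230:390,::-1]
cv2.imwrite("pics/c3.png",cv2.resize(a,(640,600),interpolation=cv2.INTER_CUBIC))
E
```

```text
pos [0.6606 0.1413 0.2625] toolx yaw -0.1367 tilt 0.0001 units [ 0.06 -0.03  1.56] twist units -0.02 [ 0.3 -0.5 -0.6] 0.08549423842828521 0.0 7.3333
```

View pics/c3.png

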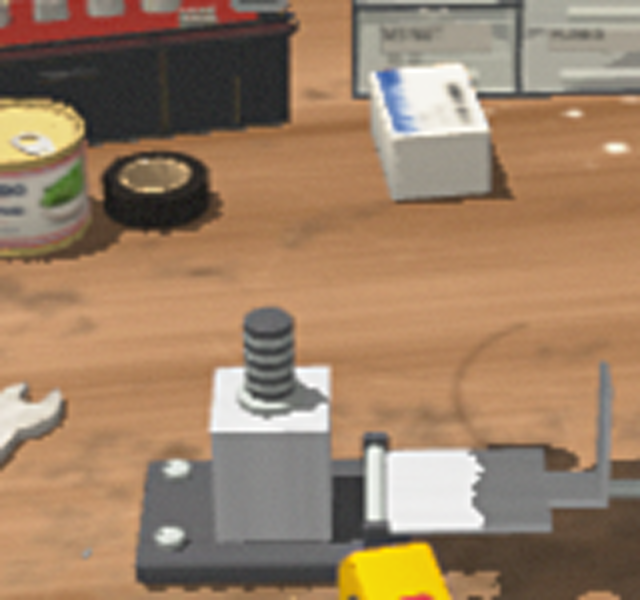

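The gate now lies flat and the gauge is seated, its top centre at crop (269,321), which is side px (297,275). I'll swing the arm aside for a clear top view and triangulate the gauge's top.

```bash

python3 -m crank '0 0.8 0 0;0 0.8 0 0;0 0.8 0 0;0 0.8 0 0;0 0.8 0 0;0 0.8 0 0;0 0.8 0 0;0 0 0 0'
python3 - <<'E'
from rig import robot
import cv2,numpy as np
c=robot.camera("top");np.savez("top1.npz",**c)
a=c["img"][190:310,210:310,::-1]
cv2.imwrite("pics/c4.png",cv2.resize(a,None,fx=5,fy=5,interpolation=cv2.INTER_CUBIC))
E
```

```text
time: 8.05
position: [0.6294, -0.0857, 0.2626]
tcp_rot: [3.131, -0.223, 0.0]
contact_force: [-0.3, 0.7, 0.3]
opening: 0.0856
finger_force: 0.0
```

View pics/c4.png

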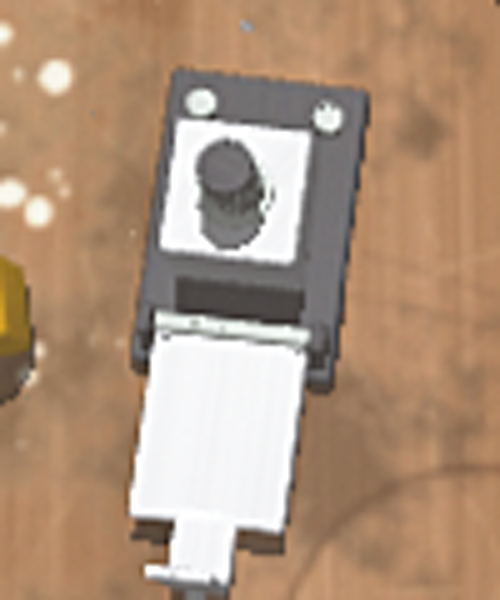

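The top view shows the gauge's top disc centred at crop (230,167), and the block's top corners at (177,121), (311,130), (297,264) and (160,248).

```bash
python3 - <<'E'
from h import *
np.set_printoptions(precision=4,suppress=True)
T5=lambda x,y:(210+x/5-.4,190+y/5-.4)
S4=lambda x,y:(230+x/4-.4,195+y/4-.4)
print("gauge top",tri(S4(269,321),T5(230,167)), plane("top",T5(230,167),.111),plane("side",S4(269,321),.111))
ct=[(177,121),(311,130),(297,264),(160,248)];cs=[(330,431),(215,368)]
b=np.array([plane("top",T5(*p),.07) for p in ct]);print("block",b.mean(0),np.diff(b,axis=0))
s=np.array([plane("side",S4(*p),.07) for p in((215,368),(330,368),(330,431),(211,431))]);print(s.mean(0))
for p,q in zip(((215,368),(330,368),(330,431),(211,431)),((311,130),(297,264),(160,248),(177,121))):print(tri(S4(*p),T5(*q)))
E
python3 go.py .663 .142 .2
```

```text
gauge top (array([0.663 , 0.1393, 0.1065]), np.float64(0.0017755308060303026)) [0.6629 0.1387 0.111 ] [0.6629 0.147  0.111 ]
block [0.6635 0.1405 0.07  ] [[-0.0046 -0.0504  0.    ]
 [-0.0513  0.0057  0.    ]
 [ 0.0073  0.051   0.    ]]
[0.6629 0.1446 0.07  ]
(array([0.6855, 0.1126, 0.0682]), np.float64(0.0020742430618098844))
(array([0.6347, 0.1184, 0.0664]), np.float64(0.001642825062690011))
(array([0.6416, 0.1695, 0.0678]), np.float64(0.0019321393972436176))
(array([0.691 , 0.1629, 0.0687]), np.float64(0.000311856770647195))
pos [ 0.6297 -0.0832  0.2626] toolx yaw -0.1408 tilt 0.0003 units [ 0.03 -5.69  1.56] twist units -0.07 [-0.7  0.6  0.2] 0.08553001088694762 0.0 8.1
```

```bash

python3 -m crank '0 -0.8 0 0;0 -0.8 0 0;0 -0.8 0 0;0 -0.8 0 0;0 -0.8 0 0;0 -0.8 0 0;0 -0.8 0 0;0 0 0 0' 0 >/dev/null
python3 -m crank '0 0 0.5 0;0 0 0.5 0;0 0 0.5 0;0 0 0 0;0 0 0 0' 
python3 go.py .663 .1415 .082
```

```text
time: 9.18
position: [0.6595, 0.1417, 0.2009]
tcp_rot: [3.134, -0.214, -0.005]
contact_force: [0.7, 0.3, 0.5]
opening: 0.0857
finger_force: 0.0
pos [0.6595 0.1417 0.2009] toolx yaw -0.1361 tilt 0.0034 units [ 0.1  -0.01  2.97] twist units -0.01 [0.7 0.3 0.5] 0.085683430066864 0.0 9.1833
```

```bash

python3 -m crank '0.05 0 0.45 0;0.05 0 0.45 0;0 0 0.45 0;0 0 0.45 0;0 0 0.45 0;0 0 0.4 0;0 0 0.3 0;0 0 0 0'
python3 -m crank '0 0 0 0;0 0 0 0' >/dev/null
python3 go.py .663 .1415 .082
```

```text
time: 9.85
position: [0.6636, 0.1407, 0.0828]
tcp_rot: [3.134, -0.214, -0.005]
contact_force: [-0.2, 0.2, -1.6]
opening: 0.0855
finger_force: 0.0
pos [0.6658 0.1409 0.0865] toolx yaw -0.1367 tilt 0.0029 units [-0.07 -0.01  0.11] twist units -0.02 [ 0.9  0.3 -0.1] 0.08533280968902258 0.0 10.0167
```

```bash

python3 -m crank '-0.07 0 0.1 0;0 0 0 0;0 0 0 0;0 0 0 0;0 0 0 0;0 0 0 0;0 0 0 0;0 0 0 0' 255 35
python3 -m crank '0 0 0 0;0 0 0 0;0 0 0 0;0 0 0 0' >/dev/null
python3 go.py .663 .1415 .082
```

```text
time: 10.68
position: [0.662, 0.1412, 0.0809]
tcp_rot: [-3.134, 0.215, -0.001]
contact_force: [-0.1, 0.6, 1.8]
opening: 0.0206
finger_force: 34.4
pos [0.662  0.1412 0.0809] toolx yaw -0.1367 tilt 0.0005 units [ 0.02 -0.01 -0.03] twist units -0.02 [0.2 0.8 2.4] 0.02142392032136547 34.45932626724243 11.0167
```

The fingers hold the gauge (opening 21 mm, lateral force near zero). I'll draw it up in small rows.

```bash

python3 -m crank '0 0 -0.1 0;0 0 -0.1 0;0 0 -0.1 0;0 0 -0.1 0;0 0 -0.1 0;0 0 -0.1 0;0 0 0 0;0 0 0 0'
python3 -m crank '0 0 0 0;0 0 0 0;0 0 0 0;0 0 0 0' >/dev/null
python3 go.py .662 .1412 .111
```

```text
time: 11.68
position: [0.6619, 0.141, 0.105]
tcp_rot: [3.134, -0.215, 0.001]
contact_force: [0.4, -0.4, -2.8]
opening: 0.0212
finger_force: 34.4
pos [0.6616 0.141  0.1042] toolx yaw -0.1367 tilt 0.0006 units [ 0.01 -0.01 -0.17] twist units -0.02 [-0.1  0.2 -2.1] 0.020853290646016903 34.39649820327759 12.0167
```

```bash

python3 -m crank '0 0 -0.06 0;0 0 -0.06 0;0 0 -0.04 0;0 0 0 0;0 0 0 0;0 0 0 0;0 0 0 0;0 0 0 0'
python3 go.py .662 .1412 .111
python3 - <<'E'
from rig import robot
import cv2,numpy as np
c=robot.camera("side");np.savez("side2.npz",**c)
a=c["img"][235:335,260:360,::-1]
cv2.imwrite("pics/c5.png",cv2.resize(a,(600,600),interpolation=cv2.INTER_CUBIC))
E
```

```text
time: 12.68
position: [0.6617, 0.1411, 0.1107]
tcp_rot: [3.134, -0.215, -0.001]
contact_force: [0.2, -0.6, -3.2]
opening: 0.0207
finger_force: 34.4
pos [0.6617 0.1411 0.1107] toolx yaw -0.1367 tilt 0.0003 units [ 0.01 -0.   -0.01] twist units -0.02 [ 0.2 -0.6 -3.2] 0.020719760852319233 34.39590811729431 12.6833
```

View pics/c5.png

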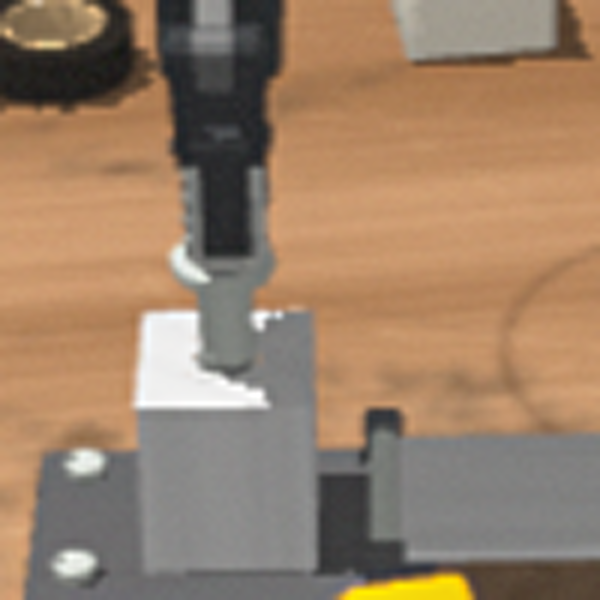

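The crop shows the bare shaft between the shoulder (y about 283) and the mouth, with the dark groove at the mouth (y about 358). After correcting for the flange's overhang, that is about 29 mm, and the TCP rose 29.8 mm. The gate is flat, so I'll hand in.

```bash
python3 -c "
from rig import robot
print(robot.hand_in())"
```

```text
the job is handed in; nothing more can be done
None
```

I folded the gate flat with the gauge still seated, then drew the gauge up 29.8 mm by the arm's own reading, with the groove level with the bore's mouth. The job is handed in with the gripper holding the gauge still; the hand-in gave no verdict.

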